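# Pack the row of cups into the presentation box in reverse order

### The arm

A 6-joint arm with a two-finger parallel gripper is mounted at the origin on the work surface. World frame = base frame: x ahead of the robot, y to its left, z up, the work surface at z = 0. Lengths are in m, angles in rad, forces in N, time in s.
With the tool pointing down it reaches from about 0.325 to 0.875 m from the base axis. Payload 4.4 kg.
Tool frame: the origin (TCP) lies at the very end of the fingers, on their centre line; the grasp point (between the pads) lies env.grip_depth behind it (env.grip_depth is the distance from the TCP to the grasp point, in m); z points along the fingers, x is the direction in which the jaws open and shut, and the axes are right-handed (so a half turn about z gives the same grasp; the last joint's range is limited). The gripper opens to 85 mm and grips with 20 to 120 N. Pads are 22 mm wide; open, the fingers measure 114 mm over their backs; the gripper's body (76 mm by 85 mm) begins 54 mm behind the grasp point. The pads swing forward as they close: fully open they stand 13 mm farther back than shut.
Start: joints at [-1.423, 0.207, 1.542, -0, 1.393, -0.15], TCP at [0.169, -0.55, 0.231] pointing down, gripper open.
Joint ranges: [-2.73, 2.73], [-0.86, 2.22], [0.23, 2.46], [-1.11, 4.25], [0.08, 2.63], [-2.82, 2.82]. Speed limits (rad/s): [2.79, 2.79, 3.14, 3.14, 3.14, 3.14].

### API

Orientations are given as a unit quaternion [w, x, y, z].
In Python, from rig import env, viewer, order, models gives the robot as it stands. The module is installed in compiled form; this text tells all that it offers.
- The arm moves only by the tool play_rows, never from a script. Its arguments are lists of equal length, an entry for each row: "gripper": the opening, from 0 (shut) to 1 (fully open); "offset": the shift along the tool's x, y, z in mm, a list of three; "turn": the turn, a rotation vector about the tool's x, y, z in degrees, a list of three. In form: {"gripper": [gripper, ...], "offset": [[tx, ty, tz], ...], "turn": [[ax, ay, az], ...]}. A call has 1 to 20 rows; each row shifts and turns the commanded pose from where the row before left it, along the tool's axes as they then stand; what a row does not reach is not made up. A row lasts 1/8 s, in which the tool goes at most 62.5 mm and 10.7 degrees, less where a joint would pass 70% of its speed; a pose out of reach is approached as far as the arm can. A call is refused whole if a number of a shift passes 62.5 or a number of a turn 10.7, either way. A call with a gripper value outside its range is refused whole. The fingers move at their own pace and stop on an object; "grip_force" is the grip in N (left out, the last holds). Time passes only in rows, so rows that do not move let the fingers close. It gives the time, the measured TCP pose, the force and the opening at its end, in the units of the state.
- env.state(): the state, without advancing time (a new reading comes with each control period).
- viewer.get_image(name): name is "side" or "top" or "wrist"; returns (picture, depth): 480x640x3 uint8, blue, green, red; 480x640 float32, m along the optical axis (not along the pixel's ray), 0 where there is no reading.
- viewer.camera_params(name): a dict with "vertical_fov" (degrees; the focal length in pixels is half the picture's height over the tangent of half this angle, whatever the lens; pixels are square), "cx", "cy" (the principal point, pixels), "R" (3x3) and "t" (3): a world point X has camera coordinates R X + t. Camera axes: x right, y down, z forward; pixel columns grow to the right and rows downward; lengths in m; the calibration is good to about 2 mm. A picture is of the moment at which its call begins: read the wrist's pose just before it. camera_params takes no time and is no camera call; for the wrist camera it gives the pose at the moment of the call.
- order.hand_in(): hands the job in, once; it reports no verdict.
Trained networks look in the newest picture that a camera, given by its name, has taken for a name from the list of things; names that differ only in an ending like _2 or _b are one class to them, and where a whole thing is asked for, a point or a joint stands for the part that bears it (a point fixed in the world has none). Each returns a list of dicts, best first, with "p" (0 to 1); they miss things now and then, are a little off and sometimes report something else, mostly with a low value. They report only what shows in the picture. A call takes as long as a camera call. They do not tell look-alikes from the thing itself.
- models.look_for(camera, target): "bbox" ([left, top, right, bottom] in pixels, round what is visible of it).
- models.trace(camera, target): "region" (480x640 bool, what is visible of it) and "bbox" ([left, top, right, bottom] in pixels, round what is visible of it).
- models.mark_of(camera, target): "pixel" ([column, row] in pixels: a listed point, or the origin of a listed thing).
The state is a dict: "time_s": time; "qpos": joint angles; "joint_vel": joint speeds; "joint_efforts": joint torques, N m; "tool_pos": TCP position; "ee_rot": TCP orientation; "ft_force": force on the tool from outside, world axes, zero at the start; "wrist_torque": the same for the moment, N m; "gripper_width": finger opening in m.
Only numpy, scipy, OpenCV 4.12 (cv2) and the standard library are available. Lean on these libraries where they do the work, as an engineer would, in place of code of your own. Each camera call takes 0.05 s, during which the arm holds its last target. There are 200 camera calls.

### The job

Move the four white porcelain cups from the wooden display stand into the red presentation box, one to a compartment, in the reverse order: the cup now at the stand's end on the robot's left goes into the compartment at the box's end on the robot's right, and so on along the row. Keep every cup mouth down, as it stands now, never let one topple, set each gently on the padded floor of its compartment and let go.

Things in the scene. Friction and masses are not known exactly. Their poses are not given: they have to be found in the camera images.
- stand: Fixed wooden display stand, 88 (x) by 312 (y) mm, top 26 mm above the table; origin at the centre of its underside on the table. Four square cork pads lie on it in a row along its y axis, at y = +114, +38, -38, -114 mm and x = 0; its +y end is the end on the robot's left (its yaw is within 0.15 rad of the world's). It stands either nearer to the robot than the box, or beyond it.
- giftbox: Fixed shallow red presentation box with a black padded insert, 88 (x) by 312 (y) mm outside; origin at the centre of its underside on the table; +y end on the robot's left (yaw within 0.15 rad). Four compartments in a row along its y axis, centres at y = +114, +38, -38, -114 mm and x = 0, each 80 mm (x) by at least 72 mm (y); padded floor 30 mm above the table; walls (4 to 6 mm thick) and 4 mm dividers rise 10 mm above that floor, to 40 mm above the table.
- tumbler_mid (a point): Centre of the tumbler cup, on its axis half-way up (36 mm above its underside): round closed (solid) white porcelain cup standing mouth down (its z axis up), loose, 0.08 to 0.26 kg, straight cylinder 50 mm across and 72 mm high, flat top. It starts on its pad, within 4 mm of the pad's centre; neighbours in the row are 76 mm apart, so grip it with the fingers closing across the row (along the stand's x).
- barrel_mid (a point): Centre of the barrel cup, on its axis half-way up (30 mm above its underside): round closed (solid) white porcelain cup standing mouth down (its z axis up), loose, 0.08 to 0.26 kg, squat barrel shape 60 mm high, 56 mm across at 22 to 36 mm above its underside, narrowing to a 36 mm foot on top. It starts on its pad, within 4 mm of the pad's centre; neighbours in the row are 76 mm apart, so grip it with the fingers closing across the row (along the stand's x).
- flanged_mid (a point): Centre of the flanged cup, on its axis half-way up (34 mm above its underside): round closed (solid) white porcelain cup standing mouth down (its z axis up), loose, 0.08 to 0.26 kg, 68 mm high: a 56 mm wide rim flange in the lowest 10 mm, above 14 mm a straight body 44 mm across up to the flat top. It starts on its pad, within 4 mm of the pad's centre; neighbours in the row are 76 mm apart, so grip it with the fingers closing across the row (along the stand's x).
- slim_mid (a point): Centre of the slim cup, on its axis half-way up (31 mm above its underside): round closed (solid) white porcelain cup standing mouth down (its z axis up), loose, 0.08 to 0.26 kg, straight body 44 mm across up to 50 mm, then a 26 mm foot on top, 62 mm high overall. It starts on its pad, within 4 mm of the pad's centre; neighbours in the row are 76 mm apart, so grip it with the fingers closing across the row (along the stand's x).
- pad_tumbler: Fixed square cork pad 70 by 70 by 4 mm on the stand, on which the tumbler cup starts: it marks that cup's starting place in the row. Origin at the centre of its underside, 26 mm above the table; top 30 mm above the table.
- pad_barrel: Fixed square cork pad 70 by 70 by 4 mm on the stand, on which the barrel cup starts: it marks that cup's starting place in the row. Origin at the centre of its underside, 26 mm above the table; top 30 mm above the table.
- pad_flanged: Fixed square cork pad 70 by 70 by 4 mm on the stand, on which the flanged cup starts: it marks that cup's starting place in the row. Origin at the centre of its underside, 26 mm above the table; top 30 mm above the table.
- pad_slim: Fixed square cork pad 70 by 70 by 4 mm on the stand, on which the slim cup starts: it marks that cup's starting place in the row. Origin at the centre of its underside, 26 mm above the table; top 30 mm above the table.
There are look-alikes about, which are no part of the job. What is shaped like the part that bears flanged_mid but purple is not meant. Leave any purple look-alike of the part that bears tumbler_mid alone.

How it is judged:
At the end, for the whole second after the job is handed in: Each cup stands released and still (under 0.02 m/s) in the compartment that mirrors its starting pad: its centre within 17 mm along the row and 20 mm across it of the compartment's centre, its underside within 4 mm of the padded floor, upright within 0.1 rad (((y of pad_tumbler in the frame of stand between 0.094 and 0.134 m and y of tumbler_mid in the frame of giftbox between -0.131 and -0.097 m) or (y of pad_tumbler in the frame of stand between 0.018 and 0.058 m and y of tumbler_mid in the frame of giftbox between -0.055 and -0.021 m) or (y of pad_tumbler in the frame of stand between -0.058 and -0.018 m and y of tumbler_mid in the frame of giftbox between 0.021 and 0.055 m) or (y of pad_tumbler in the frame of stand between -0.134 and -0.094 m and y of tumbler_mid in the frame of giftbox between 0.097 and 0.131 m)) and x of tumbler_mid in the frame of giftbox between -0.02 and 0.02 m and z of tumbler_mid in the frame of giftbox between 0.062 and 0.07 m and angle between each of tumbler_mid, barrel_mid, flanged_mid, slim_mid's own z axis and vertical below 0.1 rad and linear speed of each of tumbler, barrel, flanged, slim below 0.02 m/s and ((y of pad_barrel in the frame of stand between 0.094 and 0.134 m and y of barrel_mid in the frame of giftbox between -0.131 and -0.097 m) or (y of pad_barrel in the frame of stand between 0.018 and 0.058 m and y of barrel_mid in the frame of giftbox between -0.055 and -0.021 m) or (y of pad_barrel in the frame of stand between -0.058 and -0.018 m and y of barrel_mid in the frame of giftbox between 0.021 and 0.055 m) or (y of pad_barrel in the frame of stand between -0.134 and -0.094 m and y of barrel_mid in the frame of giftbox between 0.097 and 0.131 m)) and x of barrel_mid in the frame of giftbox between -0.02 and 0.02 m and z of barrel_mid in the frame of giftbox between 0.056 and 0.064 m and ((y of pad_flanged in the frame of stand between 0.094 and 0.134 m and y of flanged_mid in the frame of giftbox between -0.131 and -0.097 m) or (y of pad_flanged in the frame of stand between 0.018 and 0.058 m and y of flanged_mid in the frame of giftbox between -0.055 and -0.021 m) or (y of pad_flanged in the frame of stand between -0.058 and -0.018 m and y of flanged_mid in the frame of giftbox between 0.021 and 0.055 m) or (y of pad_flanged in the frame of stand between -0.134 and -0.094 m and y of flanged_mid in the frame of giftbox between 0.097 and 0.131 m)) and x of flanged_mid in the frame of giftbox between -0.02 and 0.02 m and z of flanged_mid in the frame of giftbox between 0.06 and 0.068 m and ((y of pad_slim in the frame of stand between 0.094 and 0.134 m and y of slim_mid in the frame of giftbox between -0.131 and -0.097 m) or (y of pad_slim in the frame of stand between 0.018 and 0.058 m and y of slim_mid in the frame of giftbox between -0.055 and -0.021 m) or (y of pad_slim in the frame of stand between -0.058 and -0.018 m and y of slim_mid in the frame of giftbox between 0.021 and 0.055 m) or (y of pad_slim in the frame of stand between -0.134 and -0.094 m and y of slim_mid in the frame of giftbox between 0.097 and 0.131 m)) and x of slim_mid in the frame of giftbox between -0.02 and 0.02 m and z of slim_mid in the frame of giftbox between 0.057 and 0.065 m); the robot touches nothing.
It fails at once if a cup topples (tilts over 0.6 rad) (angle between any of tumbler_mid, barrel_mid, flanged_mid, slim_mid's own z axis and vertical above 0.6 rad).
It fails at once if a cup strikes the box with more than 60 N (contact force between any of tumbler, barrel, flanged, slim and giftbox above 60 N).
It fails at once if a cup is dropped into the box (it comes down on the box faster than 0.45 m/s, as after a fall of over a centimetre) ((linear speed of tumbler above 0.45 m/s and z of tumbler_mid in the frame of giftbox below 0.078 m and x of tumbler_mid in the frame of giftbox between -0.045 and 0.045 m) or (linear speed of barrel above 0.45 m/s and z of barrel_mid in the frame of giftbox below 0.072 m and x of barrel_mid in the frame of giftbox between -0.045 and 0.045 m) or (linear speed of flanged above 0.45 m/s and z of flanged_mid in the frame of giftbox below 0.076 m and x of flanged_mid in the frame of giftbox between -0.045 and 0.045 m) or (linear speed of slim above 0.45 m/s and z of slim_mid in the frame of giftbox below 0.073 m and x of slim_mid in the frame of giftbox between -0.045 and 0.045 m)).
It also fails if it takes over 85 s, if anything falls off the work surface, if the arm or the gripper's body presses on something with over 40 N, if the wrist force passes 120 N, or if a joint passes its speed limit or range.

## Working session

There is one attempt and no reset: what is moved stays moved. The work goes in short steps, Python scripts to look and compute and a tool call to move; the robot and the scene stay as the last step left them, time stands still between calls to the robot, and variables do not carry over. Pictures are saved under pics/ and viewed, and the job is handed in when it is done.

Besides the shell and the picture viewer there is one more tool, called after ">>>" by a JSON object that holds its "name" and its "arguments", one argument or row to a line. play_rows: Moves the arm, as the interface text tells. Its arguments: {"type":"object","properties":{"gripper":{"type":"array"},"offset":{"type":"array"},"turn":{"type":"array"},"grip_force":{"type":"number"}},"required":["gripper","offset","turn"]}

```bash
mkdir -p pics; python3 - <<'E'
from rig import env, viewer, order, models
import cv2,numpy as np
print(env.grip_depth); print(env.state())
for n in ["side","top"]:
    im,d=viewer.get_image(n); cv2.imwrite(f"pics/{n}0.png",im); np.save(f"{n}0.npy",d)
    p=viewer.camera_params(n); print(n,p)
    for t in ["stand","giftbox","tumbler_mid","barrel_mid","flanged_mid","slim_mid","pad_tumbler","pad_barrel","pad_flanged","pad_slim"]:
        print(t,[(np.round(r["pixel"],1).tolist(),round(float(r["p"]),2)) for r in models.mark_of(n,t)])
print(env.state()["time_s"])
E
```

```text
0.0187
{'time_s': 0.0, 'qpos': array([-1.42251107e+00,  2.07430073e-01,  1.54300926e+00,  1.66070186e-06,
        1.39348811e+00, -1.50480920e-01]), 'joint_vel': array([-1.74149101e-03,  7.16532855e-04,  2.47541058e-04, -1.58436333e-03,
       -4.56680830e-04,  4.47655988e-05]), 'joint_efforts': array([-1.22391939e-03, -3.83039618e+01, -2.91598910e+01, -5.16606160e-04,
        1.05527489e-02, -2.81514481e-06]), 'tool_pos': array([ 0.16913   , -0.54874846,  0.23009382]), 'ee_rot': array([-0.00082695,  0.80446853, -0.59399413, -0.00082399]), 'ft_force': array([-0.43529373,  0.44244162, -0.10134568]), 'wrist_torque': array([ 0.00499049,  0.02643042, -0.02247766]), 'gripper_width': 0.08531278709987572}
side {'vertical_fov': 52.625207383219134, 'cx': 309.37500189371707, 'cy': 242.9632050242552, 'R': array([[ 0.99528319, -0.09520357,  0.01864568],
       [-0.05279796, -0.69281551, -0.71917942],
       [ 0.08138647,  0.71480273, -0.69457419]]), 't': array([-0.48296965,  0.06840658,  0.82528591])}
stand []
giftbox [([393.4, 240.8], 0.57), ([283.9, 226.3], 0.29)]
tumbler_mid [([302.7, 290.3],
[... 302 characters left out ...]
51)]
top {'vertical_fov': 47.3625742287153, 'cx': 308.45026040388206, 'cy': 237.8354449439159, 'R': array([[-0.00584636, -0.99990393, -0.01256787],
       [-0.99782521,  0.00665846, -0.06557827],
       [ 0.06565566,  0.01215714, -0.99776828]]), 't': array([0.00778961, 0.48640328, 0.8326041 ])}
stand [([306.9, 258.7], 0.66)]
giftbox [([276.2, 135.7], 0.97), ([329.6, 260.9], 0.33)]
tumbler_mid [([385.2, 253.5], 0.9), ([451.6, 274.8], 0.69)]
barrel_mid [([277.3, 266.4], 0.61)]
flanged_mid [([228.2, 269.1], 0.82), ([188.1, 354.7], 0.65)]
slim_mid [([329.8, 258.4], 0.91)]
pad_tumbler [([379.9, 249.8], 0.93)]
pad_barrel []
pad_flanged [([233.5, 277.0], 0.62)]
pad_slim [([330.3, 259.2], 0.58)]
1.1
```

View pics/top0.png

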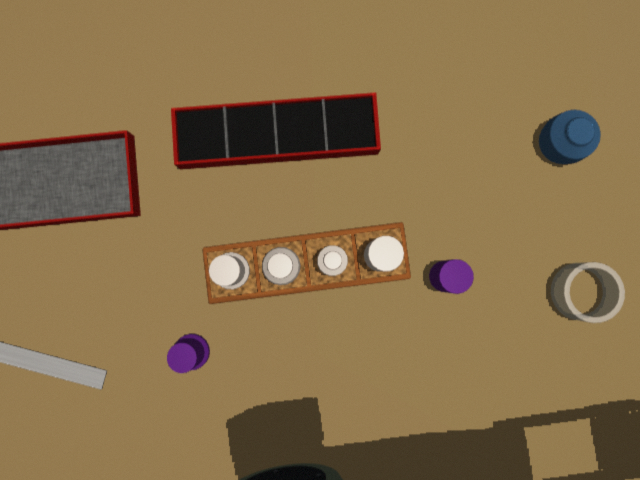

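View pics/side0.png

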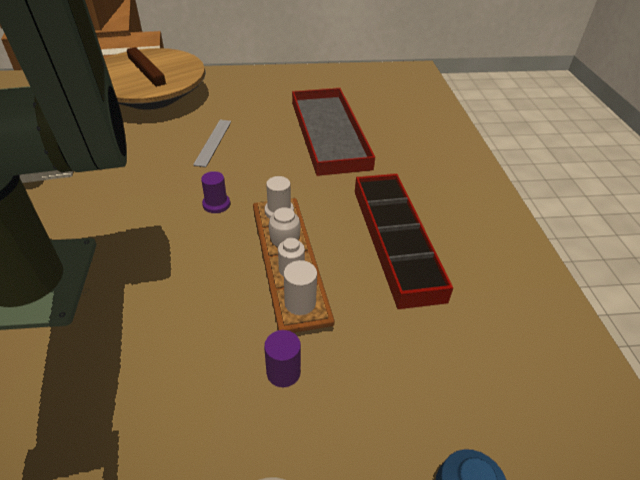

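```bash
cat > h.py <<'E'
import numpy as np,cv2
def deproj(d,p):
    f=240/np.tan(np.radians(p["vertical_fov"])/2)
    v,u=np.mgrid[0:480,0:640]
    C=np.stack([(u-p["cx"])/f*d,(v-p["cy"])/f*d,d],-1)
    return (C-p["t"])@p["R"]   # R^T (c-t)
def rect(W,m):
    P=W[m][:,:2].astype(np.float32)
    (c,s,a)=cv2.minAreaRect(P*1000); return c,s,a
E
python3 - <<'E'
from rig import env, viewer
import cv2,numpy as np
from h import *
for n in ["top","side"]:
    d=np.load(f"{n}0.npy"); im=cv2.imread(f"pics/{n}0.png"); p=viewer.camera_params(n)
    W=deproj(d,p); ok=d>0
    hsv=cv2.cvtColor(im,cv2.COLOR_BGR2HSV)
    z=W[...,2]
    print(n,"table z",np.median(z[ok&(abs(z)<.02)]))
    roi=(W[...,0]>.3)&(W[...,0]<.8)&(W[...,1]>-.25)&(W[...,1]<.25)&ok
    m=(roi&(z>.02)&(z<.05)).astype(np.uint8)
    N,L,S,c=cv2.connectedComponentsWithStats(m)
    for i in range(1,N):
        if S[i,4]>400: print("low",S[i],rect(W,L==i))
    m=(roi&(z>.055)).astype(np.uint8)
    N,L,S,c=cv2.connectedComponentsWithStats(m)
    for i in range(1,N):
        if S[i,4]>60:
            P=W[L==i]; zt=np.percentile(P[:,2],95); T=P[P[:,2]>zt-.004]
            print("cup",c[i].round(),S[i,4],"ztop",zt.round(4),"top rect",rect(W,(L==i)&(z>zt-.004)),im[L==i].mean(0).round())
E
```

```text
top table z 0.00038274803315810807
low [  171    92   210    75 12255] ((653.814208984375, 54.684234619140625), (90.1298828125, 316.36907958984375), 3.761693000793457)
low [ 202  222  209   82 7796] ((448.54840087890625, 8.955230712890625), (88.2246322631836, 312.4896545410156), 6.881187438964844)
cup [384. 253.] 1082 ztop 0.1044 top rect ((459.4150695800781, -103.48153686523438), (48.44477081298828, 48.719703674316406), 50.16770553588867) [198. 210. 218.]
cup [332. 260.] 722 ztop 0.0935 top rect ((450.6760559082031, -29.848745346069336), (23.981386184692383, 23.97632598876953), 89.8981704711914) [181. 194. 205.]
cup [281. 265.] 1141 ztop 0.0918 top rect ((443.4597473144531, 44.290748596191406), (34.137451171875, 33.89998245239258), 89.6860122680664) [167. 179. 189.]
cup [226. 270.] 870 ztop 0.1003 top rect ((436.81414794921875, 122.09793853759766), (42.16722869873047, 41.91583251953125), 89.74015045166016) [185. 197. 207.]
cup [455. 276.] 1007 ztop 0.0744 top rect ((426.8919372558594, -207.1461181640625), (48.56441116333008, 48.98810958862305), 16.555940628051758) [127.  47. 103.]
c
[... 233 characters left out ...]
4404296875, 56.095428466796875), (90.19735717773438, 320.70458984375), 3.713927745819092)
low [ 253  198   82  133 3606] ((449.2522277832031, 9.550262451171875), (88.55316925048828, 313.89959716796875), 6.7100629806518555)
cup [214. 179.] 292 ztop 0.0686 top rect ((317.57061767578125, 188.9644775390625), (32.8594856262207, 45.11859893798828), 2.8805782794952393) [94. 39. 84.]
cup [290. 244.] 3346 ztop 0.1015 top rect ((451.1339111328125, 6.8601226806640625), (49.353214263916016, 269.4381408691406), 4.485680103302002) [126. 141. 155.]
cup [282. 347.] 1079 ztop 0.0723 top rect ((426.79620361328125, -206.94631958007812), (47.810462951660156, 49.222938537597656), 81.58209991455078) [99. 39. 87.]
```

```bash
cat >> h.py <<'E'
from scipy.spatial.transform import Rotation as Ro
def plan(s,tgt):
    "rotation vector (tool, deg) to yaw-0 tool-down, and shift in tool axes (mm)"
    q=s["ee_rot"]; R=Ro.from_quat([q[1],q[2],q[3],q[0]])
    T=Ro.from_matrix(np.diag([1.,-1,-1]))
    print("t",s["time_s"].__round__(2),"pos",(s["tool_pos"]*1000).round(1),"turn",np.degrees((R.inv()*T).as_rotvec()).round(2),
      "shift after turn",(T.inv().apply(np.array(tgt)-s["tool_pos"]*1000)).round(1),"F",s["ft_force"].round(1),"w",round(s["gripper_width"]*1000,1))
E
python3 - <<'E'
from rig import env, viewer
import cv2
from h import *
plan(env.state(),[459.4,-103.5,160])
im=cv2.imread("pics/top0.png")[200:400,160:500]; cv2.imwrite("pics/crop0.png",cv2.resize(im,None,fx=2,fy=2,interpolation=cv2.INTER_CUBIC))
E
```

```text
t 1.1 pos [ 169.2 -549.5  231.3] turn [ -0.     0.   -72.88] shift after turn [ 290.2 -446.    71.3] F [ 0.1  0.6 -0.2] w 85.3
```

View pics/crop0.png

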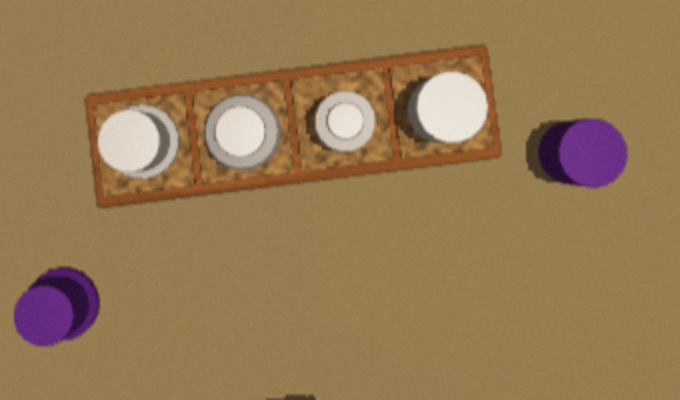

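Candidates: tumbler is the white one at (385,253), not the purple one at (455,276). Flanged is the white one at (228,270), not the purple one at (188,355). The box is the red one with the black insert and four compartments at (276,131), not the grey tray at (65,180). The crop confirms this; the row from left to right is flanged, barrel, slim, tumbler.

>>> {"name": "play_rows", "arguments": {
  "gripper": [1, 1, 1, 1, 1, 1, 1, 1, 1, 1, 1, 1, 1, 1, 1, 1, 1, 1, 1, 1],
  "offset": [
    [0, 0, 0],
    [0, 0, 0],
    [0, 0, 0],
    [0, 0, 0],
    [0, 0, 0],
    [0, 0, 0],
    [0, 0, 0],
    [24, -37, 6],
    [24, -37, 6],
    [24, -37, 6],
    [24, -37, 6],
    [24, -37, 6],
    [24, -37, 6],
    [24, -37, 6],
    [24, -37, 6],
    [24, -37, 6],
    [24, -37, 6],
    [24, -37, 6],
    [24, -37, 6],
    [0, 0, 0]
  ],
  "turn": [
    [0, 0, -10.4],
    [0, 0, -10.4],
    [0, 0, -10.4],
    [0, 0, -10.4],
    [0, 0, -10.4],
    [0, 0, -10.4],
    [0, 0, -10.4],
    [0, 0, 0],
    [0, 0, 0],
    [0, 0, 0],
    [0, 0, 0],
    [0, 0, 0],
    [0, 0, 0],
    [0, 0, 0],
    [0, 0, 0],
    [0, 0, 0],
    [0, 0, 0],
    [0, 0, 0],
    [0, 0, 0],
    [0, 0, 0]
  ],
  "grip_force": 50
}}

```text
time_s: 3.6
tool_pos: [0.4585, -0.1037, 0.1589]
ee_rot: [-0.0, 1.0, 0.002, -0.0]
ft_force: [-0.8, -0.7, 0.2]
gripper_width: 0.0851
```

```bash
python3 - <<'E'
from rig import env, viewer
import cv2
from h import *
s=env.state();plan(s,[459.4,-103.5,45])
im,d=viewer.get_image("wrist");cv2.imwrite("pics/w1.png",im); p=viewer.camera_params("wrist"); W=deproj(d,p); z=W[...,2]
m=((d>0)&(z>.055)&(z<.12)&(abs(W[...,1])<.26)).astype(np.uint8)
N,L,S,c=cv2.connectedComponentsWithStats(m)
for i in range(1,N):
    if S[i,4]>200:
        zt=np.percentile(z[L==i],95); print(c[i].round(),zt.round(4),rect(W,(L==i)&(z>zt-.004)))
plan(env.state(),[459.4,-103.5,45])
E
```

```text
t 3.6 pos [ 458.5 -103.7  158.9] turn [-0.04  0.03  0.19] shift after turn [  0.9  -0.2 113.9] F [-0.8 -0.7  0.2] w 85.1
[289.  13.] 0.0827 ((443.44073486328125, 21.677621841430664), (34.394996643066406, 7.801087379455566), 0.18345879018306732)
[301. 117.] 0.0937 ((449.9526062011719, -31.780746459960938), (25.334121704101562, 24.939054489135742), 89.70193481445312)
[316. 250.] 0.1039 ((458.5357666015625, -105.05166625976562), (49.076927185058594, 49.357303619384766), 19.838653564453125)
[270. 377.] 0.0739 ((426.0025634765625, -209.16372680664062), (49.01832962036133, 49.717796325683594), 9.994915962219238)
t 3.65 pos [ 458.  -105.   159.1] turn [0.01 0.04 0.1 ] shift after turn [  1.4  -1.5 114.1] F [-0.2  0.1  0.7] w 85.4
```

>>> {"name": "play_rows", "arguments": {
  "gripper": [1, 1, 1, 1, 1, 1, 0, 0, 0, 0, 0, 0],
  "offset": [
    [1, 0, 25],
    [0, 0, 25],
    [0, 0, 25],
    [0, 0, 25],
    [0, 0, 14],
    [0, 0, 0],
    [0, 0, 0],
    [0, 0, 0],
    [0, 0, 0],
    [0, 0, 0],
    [0, 0, 0],
    [0, 0, 0]
  ],
  "turn": [
    [0, 0, 0],
    [0, 0, 0],
    [0, 0, 0],
    [0, 0, 0],
    [0, 0, 0],
    [0, 0, 0],
    [0, 0, 0],
    [0, 0, 0],
    [0, 0, 0],
    [0, 0, 0],
    [0, 0, 0],
    [0, 0, 0]
  ]
}}

```text
time_s: 5.15
tool_pos: [0.4595, -0.1064, 0.0466]
ee_rot: [0.001, 1.0, -0.0, 0.001]
ft_force: [-2.4, -0.6, 5.5]
gripper_width: 0.0486
```

```bash
python3 - <<'E'
from rig import env, viewer
import cv2
from h import *
s=env.state();plan(s,[459.4,-103.5,45])
im,d=viewer.get_image("side");cv2.imwrite("pics/s2.png",im[150:400,200:480])
E
```

```text
t 5.15 pos [ 459.5 -106.4   46.6] turn [ 0.07 -0.06 -0.04] shift after turn [-0.1 -2.9  1.6] F [-2.4 -0.6  5.5] w 48.6
```

View pics/s2.png

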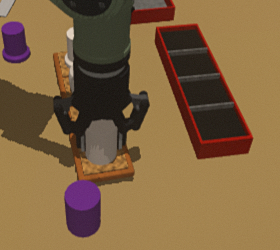

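>>> {"name": "play_rows", "arguments": {
  "gripper": [0, 0, 0, 0, 0, 0, 0, 0, 0, 0, 0, 0, 0, 0, 0, 0, 0, 0, 0],
  "offset": [
    [0, 0, -6],
    [0, 0, -15],
    [0, 0, -25],
    [0, 0, -25],
    [0, 0, -18],
    [0, 0, -6],
    [7, -10, 0],
    [17, -25, 0],
    [19, -28, 0],
    [19, -28, 0],
    [19, -28, 0],
    [19, -28, 0],
    [19, -28, 0],
    [19, -28, 0],
    [19, -28, 0],
    [17, -25, 0],
    [13, -18, 0],
    [0, 0, 0],
    [0, 0, 0]
  ],
  "turn": [
    [0, 0, 0],
    [0, 0, 0],
    [0, 0, 0],
    [0, 0, 0],
    [0, 0, 0],
    [0, 0, 0],
    [0, 0, 0],
    [0, 0, 0],
    [0, 0, 0],
    [0, 0, 0],
    [0, 0, 0],
    [0, 0, 0],
    [0, 0, 0],
    [0, 0, 0],
    [0, 0, 0],
    [0, 0, 0],
    [0, 0, 0],
    [0, 0, 0],
    [0, 0, 0]
  ]
}}

```text
time_s: 7.58
tool_pos: [0.6451, 0.1678, 0.1389]
ee_rot: [0.0, 1.0, -0.001, -0.001]
ft_force: [-1.1, -0.1, -1.1]
gripper_width: 0.049
```

```bash
cat > chk.py <<'E'
from rig import env, viewer
import cv2,sys
from h import *
tgt=[float(a) for a in sys.argv[2:5]]
plan(env.state(),tgt); plan(env.state(),tgt)
n=sys.argv[1]
im,d=viewer.get_image("wrist");cv2.imwrite(f"pics/{n}w.png",cv2.resize(im,None,fx=.75,fy=.75)); p=viewer.camera_params("wrist"); W=deproj(d,p)
z=W[...,2];y=W[...,1];x=W[...,0]
hsv=cv2.cvtColor(im,cv2.COLOR_BGR2HSV)
white=(hsv[...,1]<70)&(hsv[...,2]>60)&(d>0)&(z>.05)
N,L,S,c=cv2.connectedComponentsWithStats(white.astype(np.uint8))
for i in range(1,N):
    if S[i,4]>150:
        zt=np.percentile(z[L==i],95); print(c[i].round(),zt.round(4),rect(W,(L==i)&(z>zt-.004)))
if len(sys.argv)>5:
    im,d=viewer.get_image("side");cv2.imwrite(f"pics/{n}s.png",cv2.resize(im[100:400,200:520],None,fx=2,fy=2))
plan(env.state(),tgt)
E
python3 chk.py a 646.6 168.8 46 s
```

```text
t 7.58 pos [645.1 167.8 138.9] turn [ 0.04  0.16 -0.06] shift after turn [ 1.5 -1.  92.9] F [-1.1 -0.1 -1.1] w 49.0
t 7.58 pos [645.1 167.8 138.9] turn [ 0.04  0.16 -0.06] shift after turn [ 1.5 -1.  92.9] F [-1.1 -0.1 -1.1] w 49.0
[316. 339.] 0.196 ((646.09423828125, 177.13284301757812), (36.10231018066406, 46.52516555786133), 84.62871551513672)
[ 14. 312.] 0.0763 ((457.75506591796875, 118.89134216308594), (26.053842544555664, 5.438074588775635), 82.03419494628906)
[229. 318.] 0.1807 ((618.6158447265625, 177.34719848632812), (4.6254496574401855, 6.381935119628906), 43.66893768310547)
[406. 318.] 0.1805 ((674.2495727539062, 176.77862548828125), (5.604394435882568, 5.060563087463379), 84.67411041259766)
[ 24. 398.] 0.0866 ((520.5355224609375, 117.4775619506836), (183.85382080078125, 11.482582092285156), 40.76785659790039)
t 7.67 pos [645.4 167.2 139.6] turn [ 0.02  0.1  -0.12] shift after turn [ 1.2 -1.6 93.6] F [ 0.3 -0.4 -0.6] w 48.8
```

```bash
ls pics
```

```text
as.png
aw.png
crop0.png
s2.png
side0.png
top0.png
w1.png
```

View pics/aw.png

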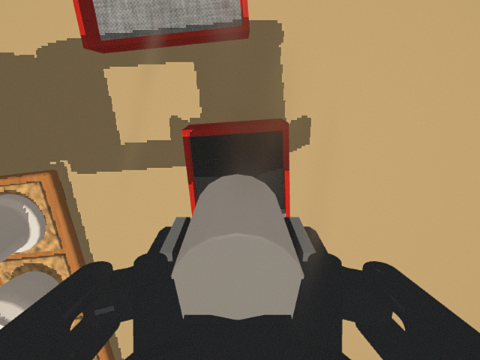

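View pics/as.png

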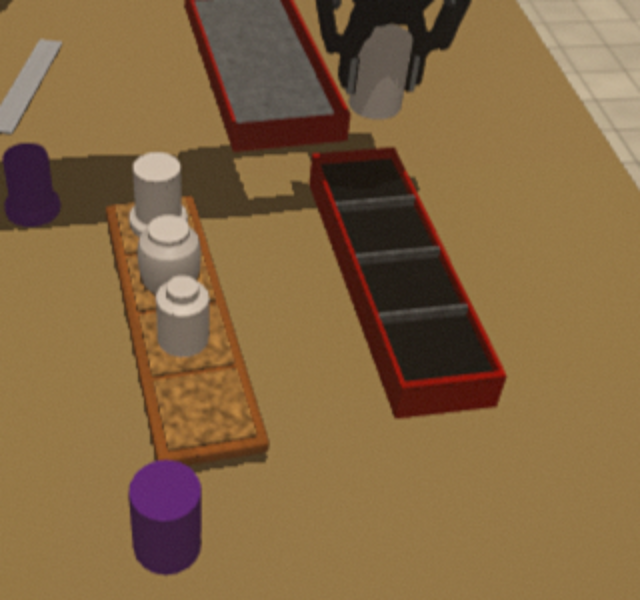

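>>> {"name": "play_rows", "arguments": {
  "gripper": [0, 0, 0, 0, 0, 0, 0, 0, 0, 0, 0],
  "offset": [
    [1, -1, 10],
    [0, 0, 22],
    [0, 0, 22],
    [0, 0, 18],
    [0, 0, 8],
    [0, 0, 4],
    [0, 0, 3],
    [0, 0, 3],
    [0, 0, 2],
    [0, 0, 2],
    [0, 0, 0]
  ],
  "turn": [
    [0, 0, 0],
    [0, 0, 0],
    [0, 0, 0],
    [0, 0, 0],
    [0, 0, 0],
    [0, 0, 0],
    [0, 0, 0],
    [0, 0, 0],
    [0, 0, 0],
    [0, 0, 0],
    [0, 0, 0]
  ]
}}

```text
time_s: 9.05
tool_pos: [0.6475, 0.1688, 0.0467]
ee_rot: [-0.0, 1.0, -0.001, 0.0]
ft_force: [-1.3, -0.7, 0.5]
gripper_width: 0.0487
```

```bash
python3 chk.py b 646.6 168.8 46 s
```

```text
t 9.05 pos [647.5 168.8  46.7] turn [-0.   -0.03 -0.08] shift after turn [-0.9  0.   0.7] F [-1.3 -0.7  0.5] w 48.7
t 9.05 pos [647.5 168.8  46.7] turn [-0.   -0.03 -0.08] shift after turn [-0.9  0.   0.7] F [-1.3 -0.7  0.5] w 48.7
[316. 343.] 0.1036 ((648.13818359375, 178.39016723632812), (46.780357360839844, 36.19297409057617), 1.4267398118972778)
[229. 318.] 0.0881 ((620.8301391601562, 178.89630126953125), (4.927705764770508, 6.3989410400390625), 44.96548080444336)
[408. 318.] 0.0881 ((676.6011352539062, 178.23345947265625), (5.828099727630615, 5.384531497955322), 89.8034896850586)
t 9.15 pos [647.5 168.9  46.7] turn [-0.   -0.03 -0.08] shift after turn [-0.9  0.1  0.7] F [-1.  -0.3  0.5] w 49.1
```

View pics/bs.png

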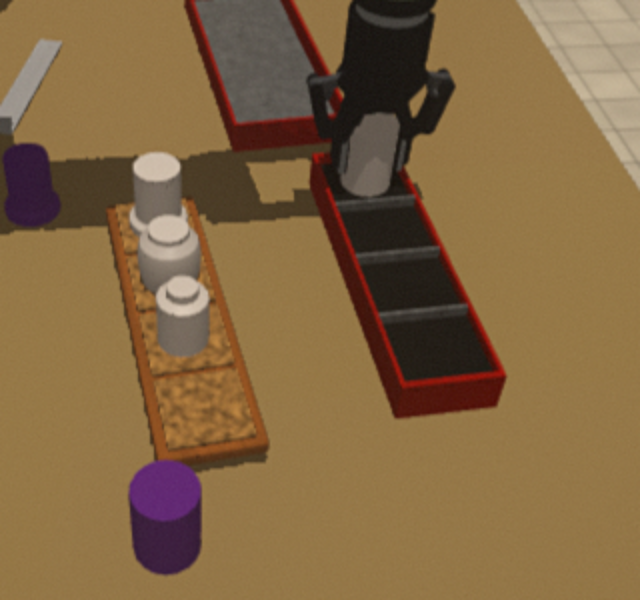

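View pics/bw.png

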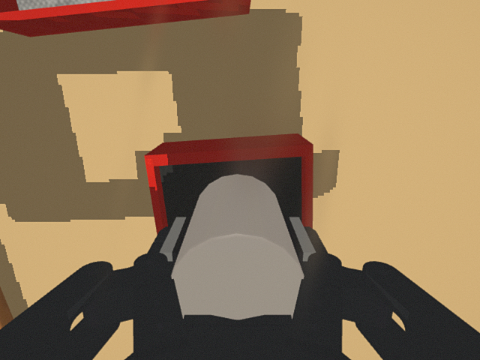

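>>> {"name": "play_rows", "arguments": {
  "gripper": [0, 0, 0.8, 0.9, 1, 1, 1, 1, 1, 1, 1, 1, 1, 1, 1, 1, 1, 1],
  "offset": [
    [0, 0, 1],
    [0, 0, 0],
    [0, 0, 0],
    [0, 0, 0],
    [0, 0, 0],
    [0, 0, -10],
    [0, 0, -25],
    [0, 0, -35],
    [0, 0, -30],
    [-15, 15, 0],
    [-30, 30, 0],
    [-35, 35, 0],
    [-35, 36, 0],
    [-35, 36, 0],
    [-30, 30, 0],
    [-16, 17, 0],
    [0, 0, 0],
    [0, 0, 0]
  ],
  "turn": [
    [0, 0, 0],
    [0, 0, 0],
    [0, 0, 0],
    [0, 0, 0],
    [0, 0, 0],
    [0, 0, 0],
    [0, 0, 0],
    [0, 0, 0],
    [0, 0, 0],
    [0, 0, 0],
    [0, 0, 0],
    [0, 0, 0],
    [0, 0, 0],
    [0, 0, 0],
    [0, 0, 0],
    [0, 0, 0],
    [0, 0, 0],
    [0, 0, 0]
  ]
}}

```text
time_s: 11.4
tool_pos: [0.4519, -0.0298, 0.146]
ee_rot: [0.0, 1.0, -0.001, 0.001]
ft_force: [0.5, -0.1, -0.2]
gripper_width: 0.0855
```

```bash
python3 chk.py c 450 -31 45 s
```

```text
t 11.4 pos [451.9 -29.8 146. ] turn [ 0.   -0.11 -0.09] shift after turn [ -1.9   1.2 101. ] F [ 0.5 -0.1 -0.2] w 85.5
t 11.4 pos [451.9 -29.8 146. ] turn [ 0.   -0.11 -0.09] shift after turn [ -1.9   1.2 101. ] F [ 0.5 -0.1 -0.2] w 85.5
[288.   4.] 0.0677 ((437.149658203125, 100.64993286132812), (1.7238246202468872, 15.367420196533203), 89.61041259765625)
[299. 115.] 0.0915 ((443.22412109375, 44.414329528808594), (35.27670669555664, 35.43822479248047), 88.84567260742188)
[312. 247.] 0.0932 ((450.2777404785156, -29.738245010375977), (24.92937469482422, 25.635160446166992), 0.7843500971794128)
[161. 335.] 0.1977 ((406.9964599609375, -19.557363510131836), (6.133935451507568, 6.010627746582031), 36.597923278808594)
[472. 335.] 0.1977 ((499.37042236328125, -20.376373291015625), (5.6906561851501465, 5.917036533355713), 88.77555847167969)
t 11.5 pos [451.9 -29.5 145.7] turn [ 0.   -0.06 -0.03] shift after turn [ -1.9   1.5 100.7] F [0.6 0.  0.4] w 85.4
```

View pics/cs.png

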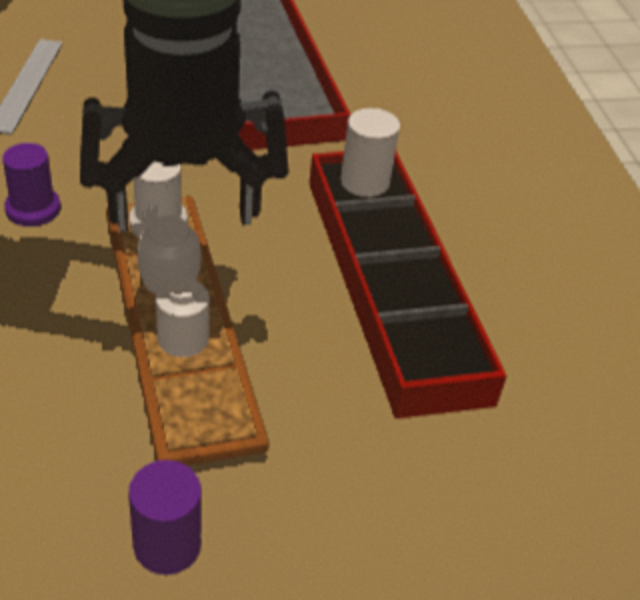

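View pics/cw.png

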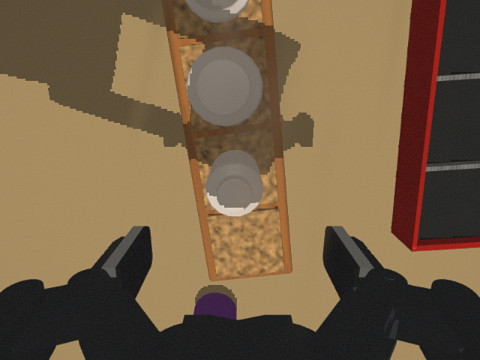

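>>> {"name": "play_rows", "arguments": {
  "gripper": [1, 1, 1, 1, 1, 1, 0, 0, 0, 0, 0, 0, 0, 0, 0, 0, 0],
  "offset": [
    [-2, 0, 20],
    [0, 0, 25],
    [0, 0, 25],
    [0, 0, 23],
    [0, 0, 10],
    [0, 0, 0],
    [0, 0, 0],
    [0, 0, 0],
    [0, 0, 0],
    [0, 0, 0],
    [0, 0, 0],
    [0, 0, -6],
    [0, 0, -15],
    [0, 0, -25],
    [0, 0, -25],
    [0, 0, -18],
    [0, 0, -6]
  ],
  "turn": [
    [0, 0, 0],
    [0, 0, 0],
    [0, 0, 0],
    [0, 0, 0],
    [0, 0, 0],
    [0, 0, 0],
    [0, 0, 0],
    [0, 0, 0],
    [0, 0, 0],
    [0, 0, 0],
    [0, 0, 0],
    [0, 0, 0],
    [0, 0, 0],
    [0, 0, 0],
    [0, 0, 0],
    [0, 0, 0],
    [0, 0, 0]
  ]
}}

```text
time_s: 13.62
tool_pos: [0.4499, -0.0302, 0.1392]
ee_rot: [0.0, 1.0, -0.001, 0.002]
ft_force: [0.6, -0.4, 0.0]
gripper_width: 0.0427
```

```bash
python3 chk.py d 651.5 92.9 43 s
```

```text
t 13.62 pos [449.9 -30.2 139.2] turn [ 0.05 -0.18 -0.08] shift after turn [ 201.6 -123.1   96.2] F [ 0.6 -0.4  0. ] w 42.7
t 13.62 pos [449.9 -30.2 139.2] turn [ 0.05 -0.18 -0.08] shift after turn [ 201.6 -123.1   96.2] F [ 0.6 -0.4  0. ] w 42.7
[290.   2.] 0.0601 ((437.3081970214844, 100.3171615600586), (1.2354730367660522, 12.301660537719727), 89.47660827636719)
[302. 113.] 0.0916 ((443.3244934082031, 44.27679443359375), (35.41203689575195, 35.472652435302734), 9.617379188537598)
[316. 337.] 0.189 ((450.5492858886719, -30.152570724487305), (25.51175308227539, 26.271835327148438), 20.587411880493164)
[239. 316.] 0.1794 ((425.26318359375, -20.86818504333496), (5.090961456298828, 5.4395270347595215), 5.867025852203369)
[394. 316.] 0.1795 ((475.1898193359375, -20.45771026611328), (6.656155586242676, 4.387071132659912), 51.00171661376953)
t 13.72 pos [449.4 -30.  138.1] turn [ 0.02 -0.09 -0.08] shift after turn [ 202.1 -122.9   95.1] F [ 0.4  0.3 -0.8] w 42.7
```

View pics/ds.png

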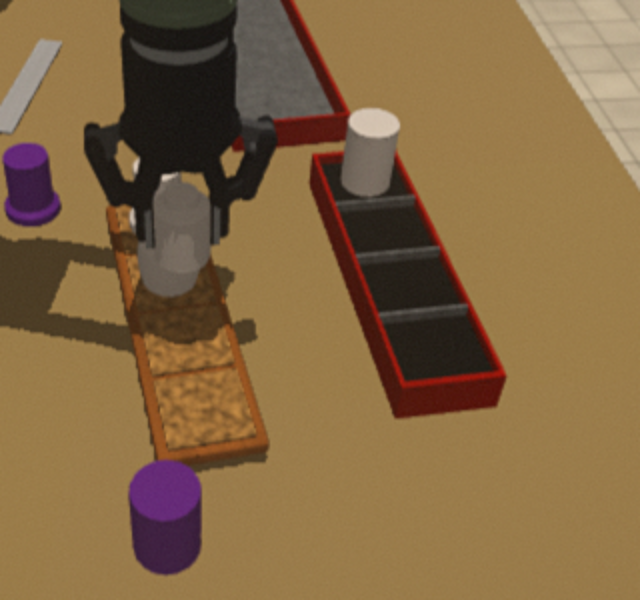

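>>> {"name": "play_rows", "arguments": {
  "gripper": [0, 0, 0, 0, 0, 0, 0, 0, 0, 0, 0, 0, 0, 0, 0, 0, 0, 0, 0, 0],
  "offset": [
    [10, -6, 0],
    [26, -16, 0],
    [30, -18, 0],
    [30, -18, 0],
    [30, -18, 0],
    [30, -19, 0],
    [26, -16, 0],
    [19, -12, 0],
    [0, 0, 0],
    [0, 0, 10],
    [0, 0, 22],
    [0, 0, 22],
    [0, 0, 18],
    [0, 0, 8],
    [0, 0, 4],
    [0, 0, 3],
    [0, 0, 3],
    [0, 0, 2],
    [0, 0, 1],
    [0, 0, 0]
  ],
  "turn": [
    [0, 0, 0],
    [0, 0, 0],
    [0, 0, 0],
    [0, 0, 0],
    [0, 0, 0],
    [0, 0, 0],
    [0, 0, 0],
    [0, 0, 0],
    [0, 0, 0],
    [0, 0, 0],
    [0, 0, 0],
    [0, 0, 0],
    [0, 0, 0],
    [0, 0, 0],
    [0, 0, 0],
    [0, 0, 0],
    [0, 0, 0],
    [0, 0, 0],
    [0, 0, 0],
    [0, 0, 0]
  ]
}}

```text
time_s: 16.23
tool_pos: [0.6502, 0.0928, 0.0443]
ee_rot: [-0.0, 1.0, -0.001, 0.0]
ft_force: [-0.5, -0.3, -0.5]
gripper_width: 0.0428
```

```bash
python3 chk.py e 651.5 92.9 43 s
```

```text
t 16.23 pos [650.2  92.8  44.3] turn [-0.   -0.   -0.08] shift after turn [ 1.3 -0.1  1.3] F [-0.5 -0.3 -0.5] w 42.8
t 16.23 pos [650.2  92.8  44.3] turn [-0.   -0.   -0.08] shift after turn [ 1.3 -0.1  1.3] F [-0.5 -0.3 -0.5] w 42.8
[304.  94.] 0.1039 ((648.4521484375, 166.97647094726562), (49.407020568847656, 41.513702392578125), 0.06693810969591141)
[316. 342.] 0.0942 ((650.8533935546875, 92.99846649169922), (25.379886627197266, 26.13593864440918), 0.032697759568691254)
[239. 316.] 0.085 ((626.69677734375, 103.13739776611328), (4.763337135314941, 6.529343128204346), 44.32240676879883)
[398. 318.] 0.0853 ((676.7543334960938, 103.7431411743164), (9.290607452392578, 5.1889519691467285), 36.290523529052734)
[488. 419.] 0.1046 ((696.178955078125, 89.87205505371094), (4.279128074645996, 8.914308547973633), 19.30071449279785)
t 16.32 pos [650.2  92.8  44.4] turn [-0.   -0.01 -0.08] shift after turn [ 1.3 -0.1  1.4] F [-0.7 -0.2 -0.6] w 42.5
```

View pics/es.png

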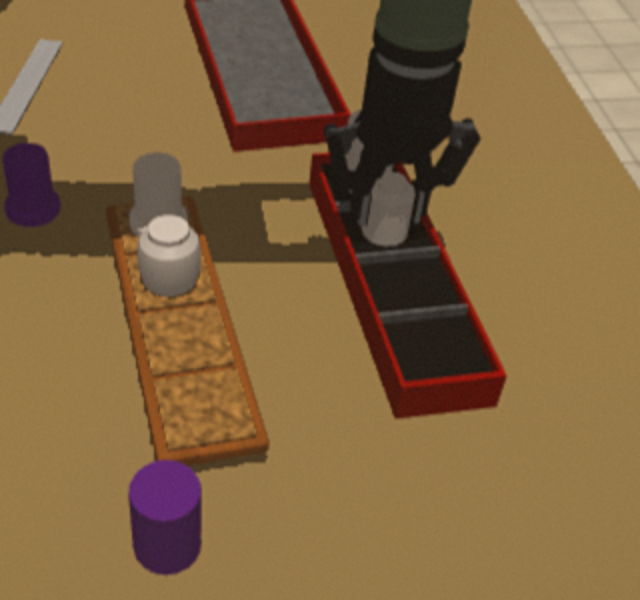

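>>> {"name": "play_rows", "arguments": {
  "gripper": [0, 0, 0, 0.8, 0.9, 1, 1, 1, 1, 1, 1, 1, 1, 1, 1, 1, 1, 1, 1],
  "offset": [
    [0, 0, 1],
    [0, 0, 0.5],
    [0, 0, 0],
    [0, 0, 0],
    [0, 0, 0],
    [0, 0, 0],
    [0, 0, -10],
    [0, 0, -25],
    [0, 0, -35],
    [0, 0, -34],
    [-15, 4, 0],
    [-30, 7, 0],
    [-36, 8, 0],
    [-36, 8, 0],
    [-36, 8, 0],
    [-35, 8, 0],
    [-19, 5, 0],
    [0, 0, 0],
    [0, 0, 0]
  ],
  "turn": [
    [0, 0, 0],
    [0, 0, 0],
    [0, 0, 0],
    [0, 0, 0],
    [0, 0, 0],
    [0, 0, 0],
    [0, 0, 0],
    [0, 0, 0],
    [0, 0, 0],
    [0, 0, 0],
    [0, 0, 0],
    [0, 0, 0],
    [0, 0, 0],
    [0, 0, 0],
    [0, 0, 0],
    [0, 0, 0],
    [0, 0, 0],
    [0, 0, 0],
    [0, 0, 0]
  ]
}}

```text
time_s: 18.7
tool_pos: [0.4444, 0.0451, 0.1477]
ee_rot: [0.0, 1.0, -0.001, 0.001]
ft_force: [0.7, -0.6, 0.3]
gripper_width: 0.0854
```

```bash
python3 chk.py f 443.3 44.4 41 s
```

```text
t 18.7 pos [444.4  45.1 147.7] turn [ 0.   -0.14 -0.08] shift after turn [ -1.1   0.7 106.7] F [ 0.7 -0.6  0.3] w 85.4
t 18.7 pos [444.4  45.1 147.7] turn [ 0.   -0.14 -0.08] shift after turn [ -1.1   0.7 106.7] F [ 0.7 -0.6  0.3] w 85.4
[299. 109.] 0.0998 ((437.38214111328125, 121.97393798828125), (43.3502197265625, 43.385902404785156), 22.188467025756836)
[630. 166.] 0.0657 ((631.0310668945312, 88.29354095458984), (5.725030899047852, 25.719377517700195), 12.755590438842773)
[313. 244.] 0.0913 ((443.49749755859375, 44.5859489440918), (35.173423767089844, 35.39625549316406), 40.91095733642578)
[161. 335.] 0.1992 ((398.3586730957031, 54.9903564453125), (6.446493625640869, 5.660158634185791), 74.6971206665039)
[472. 335.] 0.1994 ((491.0233459472656, 54.94677734375), (5.876181602478027, 4.745906829833984), 51.141868591308594)
t 18.8 pos [444.3  45.1 147.3] turn [ 0.   -0.08 -0.07] shift after turn [ -1.    0.7 106.3] F [0.3 0.2 0.9] w 85.6
```

View pics/fs.png

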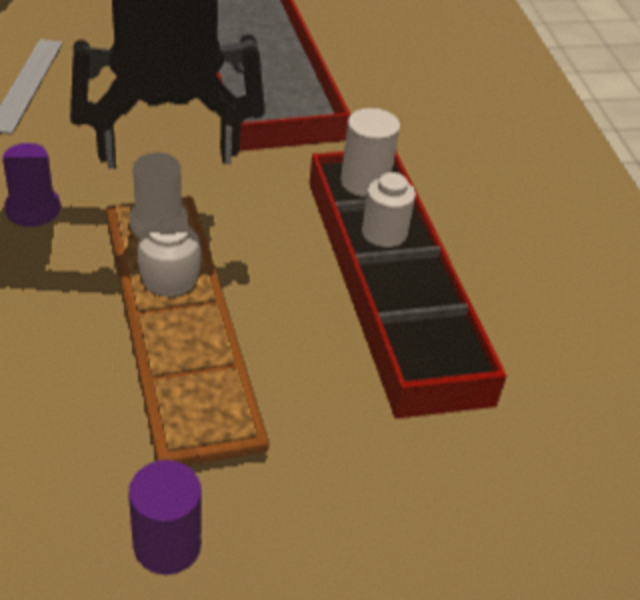

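>>> {"name": "play_rows", "arguments": {
  "gripper": [1, 1, 1, 1, 1, 1, 0, 0, 0, 0, 0, 0, 0, 0, 0, 0, 0],
  "offset": [
    [-1, 0, 20],
    [0, 0, 26],
    [0, 0, 26],
    [0, 0, 24],
    [0, 0, 10],
    [0, 0, 0],
    [0, 0, 0],
    [0, 0, 0],
    [0, 0, 0],
    [0, 0, 0],
    [0, 0, 0],
    [0, 0, -6],
    [0, 0, -15],
    [0, 0, -25],
    [0, 0, -25],
    [0, 0, -18],
    [0, 0, -6]
  ],
  "turn": [
    [0, 0, 0],
    [0, 0, 0],
    [0, 0, 0],
    [0, 0, 0],
    [0, 0, 0],
    [0, 0, 0],
    [0, 0, 0],
    [0, 0, 0],
    [0, 0, 0],
    [0, 0, 0],
    [0, 0, 0],
    [0, 0, 0],
    [0, 0, 0],
    [0, 0, 0],
    [0, 0, 0],
    [0, 0, 0],
    [0, 0, 0]
  ]
}}

```text
time_s: 20.92
tool_pos: [0.4432, 0.045, 0.1378]
ee_rot: [0.0, 1.0, -0.001, 0.002]
ft_force: [0.4, 0.8, -2.1]
gripper_width: 0.0542
```

```bash
python3 chk.py g 656.5 17.1 41 s
```

```text
t 20.93 pos [443.2  45.  137.8] turn [ 0.02 -0.21 -0.08] shift after turn [213.3  27.9  96.8] F [ 0.4  0.8 -2.1] w 54.2
t 20.93 pos [443.2  45.  137.8] turn [ 0.02 -0.21 -0.08] shift after turn [213.3  27.9  96.8] F [ 0.4  0.8 -2.1] w 54.2
[301. 108.] 0.0998 ((436.9767761230469, 121.92464447021484), (43.118812561035156, 43.231327056884766), 89.95346069335938)
[636. 170.] 0.056 ((630.4127197265625, 88.38615417480469), (4.060328960418701, 21.988162994384766), 13.273147583007812)
[316. 337.] 0.1868 ((443.4063415527344, 46.22886657714844), (35.72864532470703, 32.78956985473633), 8.864534378051758)
[220. 319.] 0.1798 ((412.42578125, 54.57115173339844), (5.723318576812744, 5.441089153289795), 88.03671264648438)
[413. 319.] 0.1801 ((473.8983154296875, 55.022918701171875), (6.277835845947266, 4.641095161437988), 47.926307678222656)
t 21.02 pos [442.5  45.1 136.6] turn [ 0.01 -0.1  -0.08] shift after turn [214.   28.   95.6] F [ 0.4  0.7 -1.9] w 54.3
```

View pics/gs.png

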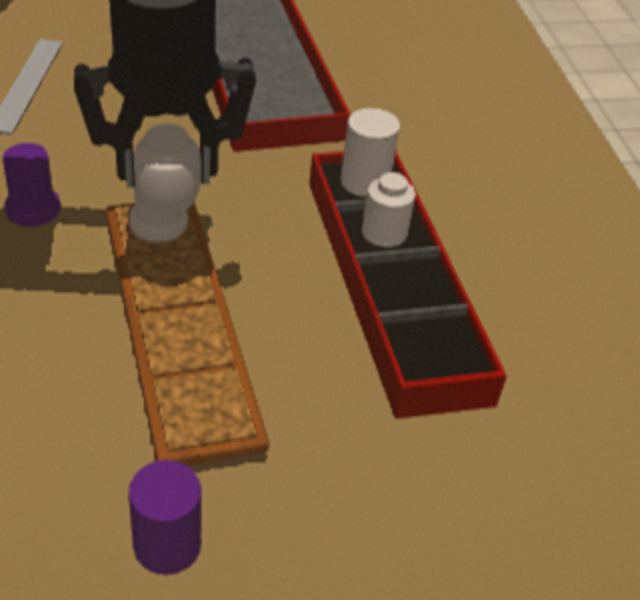

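View pics/gw.png

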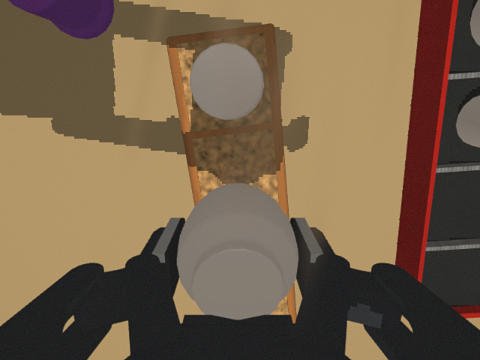

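>>> {"name": "play_rows", "arguments": {
  "gripper": [0, 0, 0, 0, 0, 0, 0, 0, 0, 0, 0, 0, 0, 0, 0, 0, 0, 0, 0, 0],
  "offset": [
    [11, 2, 0],
    [26, 3, 0],
    [32, 4, 0],
    [32, 5, 0],
    [32, 4, 0],
    [32, 4, 0],
    [28, 4, 0],
    [20, 2, 0],
    [0, 0, 0],
    [0, 0, 10],
    [0, 0, 22],
    [0, 0, 22],
    [0, 0, 18],
    [0, 0, 8],
    [0, 0, 4],
    [0, 0, 3],
    [0, 0, 3],
    [0, 0, 2],
    [0, 0, 1],
    [0, 0, 0]
  ],
  "turn": [
    [0, 0, 0],
    [0, 0, 0],
    [0, 0, 0],
    [0, 0, 0],
    [0, 0, 0],
    [0, 0, 0],
    [0, 0, 0],
    [0, 0, 0],
    [0, 0, 0],
    [0, 0, 0],
    [0, 0, 0],
    [0, 0, 0],
    [0, 0, 0],
    [0, 0, 0],
    [0, 0, 0],
    [0, 0, 0],
    [0, 0, 0],
    [0, 0, 0],
    [0, 0, 0],
    [0, 0, 0]
  ]
}}

```text
time_s: 23.52
tool_pos: [0.6551, 0.0168, 0.0428]
ee_rot: [-0.0, 1.0, -0.001, 0.0]
ft_force: [-0.4, -0.5, -1.9]
gripper_width: 0.0542
```

```bash
python3 chk.py i 656.5 17.1 41 s
```

```text
t 23.52 pos [655.1  16.8  42.8] turn [-0.   -0.   -0.08] shift after turn [ 1.4 -0.3  1.8] F [-0.4 -0.5 -1.9] w 54.2
t 23.52 pos [655.1  16.8  42.8] turn [-0.   -0.   -0.08] shift after turn [ 1.4 -0.3  1.8] F [-0.4 -0.5 -1.9] w 54.2
[298. 101.] 0.0936 ((650.953125, 92.68894958496094), (25.602497100830078, 25.48507308959961), 88.96552276611328)
[316. 339.] 0.0919 ((655.5850219726562, 17.792003631591797), (35.53974151611328, 33.00775146484375), 11.31938648223877)
[220. 319.] 0.0853 ((625.8154907226562, 26.601194381713867), (4.823372840881348, 6.555305004119873), 37.65974044799805)
[415. 319.] 0.0853 ((685.5609741210938, 26.805919647216797), (6.56276798248291, 6.057592391967773), 52.73455810546875)
[485. 420.] 0.1036 ((692.751220703125, 19.087539672851562), (10.947580337524414, 31.126386642456055), 52.807403564453125)
t 23.62 pos [655.1  16.8  42.9] turn [ 0.   -0.01 -0.08] shift after turn [ 1.4 -0.3  1.9] F [ 0.5 -0.1 -2. ] w 54.1
```

View pics/is.png

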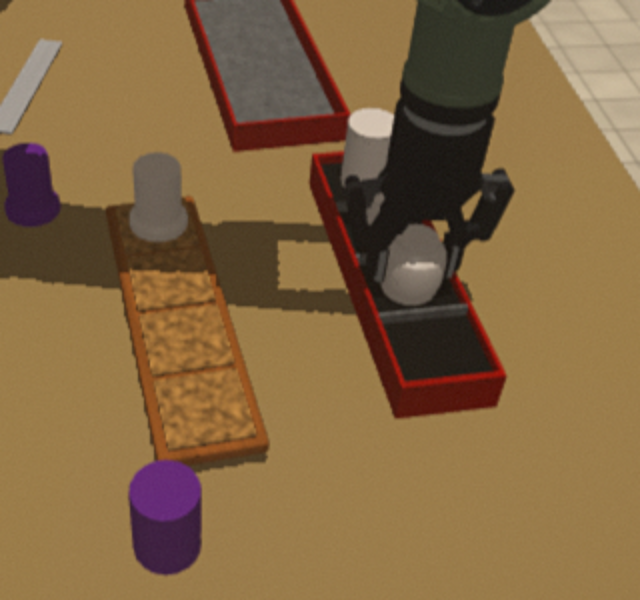

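>>> {"name": "play_rows", "arguments": {
  "gripper": [0, 0, 0, 0.85, 0.95, 1, 1, 1, 1, 1, 1, 1, 1, 1, 1, 1, 1, 1, 1],
  "offset": [
    [0, 0, 1],
    [0, 0, 0.5],
    [0, 0, 0],
    [0, 0, 0],
    [0, 0, 0],
    [0, 0, 0],
    [0, 0, -10],
    [0, 0, -25],
    [0, 0, -38],
    [0, 0, -36],
    [-15, -7, 0],
    [-30, -15, 0],
    [-38, -18, 0],
    [-38, -18, 0],
    [-38, -18, 0],
    [-38, -18, 0],
    [-21, -11, 0],
    [0, 0, 0],
    [0, 0, 0]
  ],
  "turn": [
    [0, 0, 0],
    [0, 0, 0],
    [0, 0, 0],
    [0, 0, 0],
    [0, 0, 0],
    [0, 0, 0],
    [0, 0, 0],
    [0, 0, 0],
    [0, 0, 0],
    [0, 0, 0],
    [0, 0, 0],
    [0, 0, 0],
    [0, 0, 0],
    [0, 0, 0],
    [0, 0, 0],
    [0, 0, 0],
    [0, 0, 0],
    [0, 0, 0],
    [0, 0, 0]
  ]
}}

```text
time_s: 26.0
tool_pos: [0.4384, 0.122, 0.1512]
ee_rot: [0.0, 1.0, -0.001, 0.001]
ft_force: [-0.2, 0.4, 0.8]
gripper_width: 0.0851
```

```bash
python3 chk.py j 437.2 122 45 s
```

```text
t 26.0 pos [438.4 122.  151.2] turn [ 0.   -0.14 -0.08] shift after turn [ -1.2  -0.  106.2] F [-0.2  0.4  0.8] w 85.1
t 26.0 pos [438.4 122.  151.2] turn [ 0.   -0.14 -0.08] shift after turn [ -1.2  -0.  106.2] F [-0.2  0.4  0.8] w 85.1
[629. 163.] 0.0682 ((625.656005859375, 166.49801635742188), (5.6598896980285645, 28.855167388916016), 12.068474769592285)
[313. 251.] 0.0995 ((437.3620300292969, 122.03750610351562), (43.32081985473633, 43.095272064208984), 51.994056701660156)
[622. 281.] 0.0808 ((632.3917846679688, 89.2511215209961), (7.812894821166992, 31.691749572753906), 11.137435913085938)
[161. 335.] 0.2027 ((393.2088317871094, 131.07168579101562), (6.932177543640137, 5.543907642364502), 8.450797080993652)
[472. 335.] 0.2029 ((486.04931640625, 131.30743408203125), (5.873267650604248, 6.181823253631592), 87.93136596679688)
[615. 362.] 0.0821 ((574.958740234375, 82.75267028808594), (11.941650390625, 176.64169311523438), 54.728885650634766)
t 26.1 pos [438.5 121.7 150.8] turn [ 0.   -0.09 -0.12] shift after turn [ -1.3  -0.3 105.8] F [ 0.2 -0.3 -0.2] w 85.6
```

View pics/js.png

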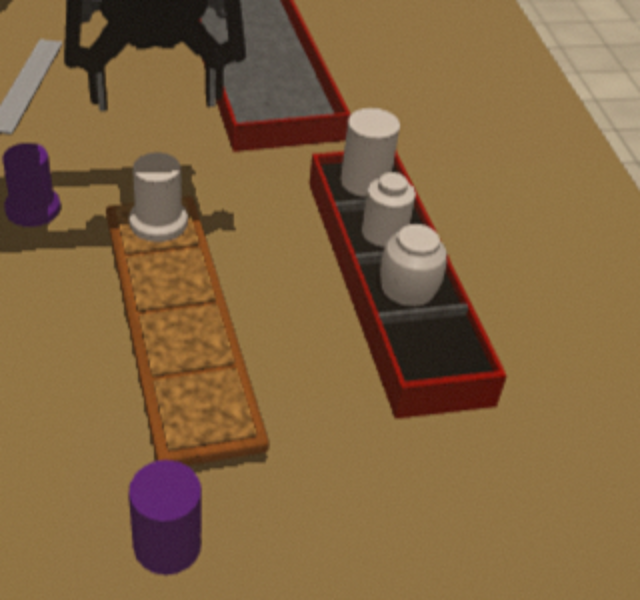

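>>> {"name": "play_rows", "arguments": {
  "gripper": [1, 1, 1, 1, 1, 1, 0, 0, 0, 0, 0, 0, 0, 0, 0, 0, 0],
  "offset": [
    [-1, 0, 20],
    [0, 0, 26],
    [0, 0, 26],
    [0, 0, 23],
    [0, 0, 9],
    [0, 0, 0],
    [0, 0, 0],
    [0, 0, 0],
    [0, 0, 0],
    [0, 0, 0],
    [0, 0, 0],
    [0, 0, -6],
    [0, 0, -15],
    [0, 0, -25],
    [0, 0, -25],
    [0, 0, -18],
    [0, 0, -6]
  ],
  "turn": [
    [0, 0, 0],
    [0, 0, 0],
    [0, 0, 0],
    [0, 0, 0],
    [0, 0, 0],
    [0, 0, 0],
    [0, 0, 0],
    [0, 0, 0],
    [0, 0, 0],
    [0, 0, 0],
    [0, 0, 0],
    [0, 0, 0],
    [0, 0, 0],
    [0, 0, 0],
    [0, 0, 0],
    [0, 0, 0],
    [0, 0, 0]
  ]
}}

```text
time_s: 28.22
tool_pos: [0.4372, 0.1222, 0.1432]
ee_rot: [-0.0, 1.0, -0.001, 0.002]
ft_force: [-1.3, 0.2, -0.6]
gripper_width: 0.0429
```

```bash
python3 chk.py k 661.4 -58.8 47 s
```

```text
t 28.23 pos [437.2 122.2 143.2] turn [-0.02 -0.2  -0.08] shift after turn [224.2 181.   96.2] F [-1.3  0.2 -0.6] w 42.9
t 28.23 pos [437.2 122.2 143.2] turn [-0.02 -0.2  -0.08] shift after turn [224.2 181.   96.2] F [-1.3  0.2 -0.6] w 42.9
[633. 167.] 0.0601 ((625.316650390625, 165.13531494140625), (5.242558479309082, 27.152902603149414), 13.86656665802002)
[317. 334.] 0.1951 ((437.7090148925781, 126.8084945678711), (42.13003921508789, 34.89699935913086), 5.162342071533203)
[626. 285.] 0.0744 ((631.2323608398438, 89.24624633789062), (5.821526527404785, 27.57335090637207), 12.175843238830566)
[616. 389.] 0.0835 ((638.3958129882812, 13.821447372436523), (12.478596687316895, 40.31671905517578), 12.05354118347168)
t 28.32 pos [436.6 122.2 142.1] turn [-0.01 -0.1  -0.07] shift after turn [224.8 181.   95.1] F [ 0.1  0.3 -1.2] w 43.0
```

View pics/ks.png

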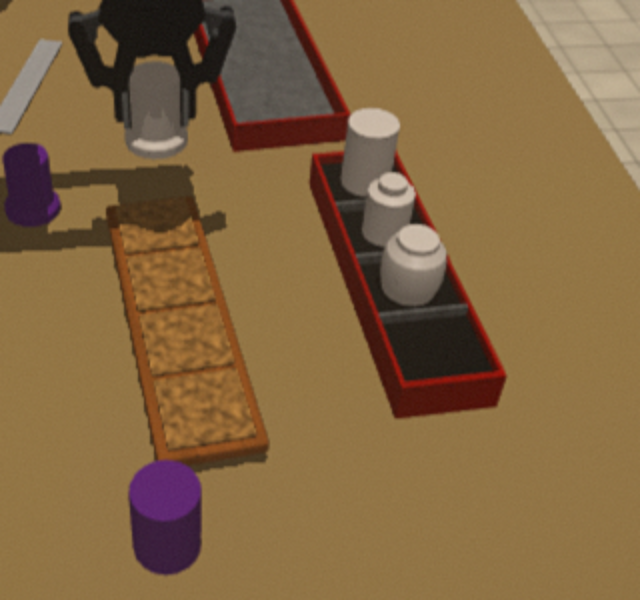

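>>> {"name": "play_rows", "arguments": {
  "gripper": [0, 0, 0, 0, 0, 0, 0, 0, 0, 0, 0, 0, 0, 0, 0, 0, 0, 0, 0, 0],
  "offset": [
    [10, 8, 0],
    [22, 18, 0],
    [28, 23, 0],
    [30, 24, 0],
    [30, 24, 0],
    [30, 24, 0],
    [30, 24, 0],
    [24, 20, 0],
    [20, 16, 0],
    [0, 0, 10],
    [0, 0, 22],
    [0, 0, 22],
    [0, 0, 18],
    [0, 0, 8],
    [0, 0, 4],
    [0, 0, 3],
    [0, 0, 3],
    [0, 0, 2],
    [0, 0, 1],
    [0, 0, 0]
  ],
  "turn": [
    [0, 0, 0],
    [0, 0, 0],
    [0, 0, 0],
    [0, 0, 0],
    [0, 0, 0],
    [0, 0, 0],
    [0, 0, 0],
    [0, 0, 0],
    [0, 0, 0],
    [0, 0, 0],
    [0, 0, 0],
    [0, 0, 0],
    [0, 0, 0],
    [0, 0, 0],
    [0, 0, 0],
    [0, 0, 0],
    [0, 0, 0],
    [0, 0, 0],
    [0, 0, 0],
    [0, 0, 0]
  ]
}}

```text
time_s: 30.82
tool_pos: [0.6599, -0.0592, 0.0483]
ee_rot: [0.0, 1.0, -0.001, 0.0]
ft_force: [0.5, -0.3, -1.1]
gripper_width: 0.0432
```

```bash
python3 chk.py l 661.4 -58.8 47 s
```

```text
t 30.82 pos [659.9 -59.2  48.3] turn [ 0.   -0.   -0.08] shift after turn [ 1.5 -0.4  1.3] F [ 0.5 -0.3 -1.1] w 43.2
t 30.82 pos [659.9 -59.2  48.3] turn [ 0.   -0.   -0.08] shift after turn [ 1.5 -0.4  1.3] F [ 0.5 -0.3 -1.1] w 43.2
[300. 103.] 0.0917 ((656.1318359375, 15.977771759033203), (35.53743362426758, 35.674072265625), 10.20579719543457)
[316. 349.] 0.1004 ((660.73291015625, -54.869712829589844), (35.03791046142578, 42.03705978393555), 84.38496398925781)
[239. 316.] 0.0887 ((635.1859130859375, -49.721248626708984), (5.569458961486816, 5.299721717834473), 85.71018981933594)
[400. 319.] 0.0912 ((686.7855224609375, -48.42884826660156), (9.89977741241455, 4.894684791564941), 40.27428436279297)
[475. 419.] 0.1082 ((701.7869262695312, -62.13937759399414), (10.521183013916016, 10.315235137939453), 2.7835476398468018)
t 30.93 pos [660.  -59.2  48.4] turn [ 0.   -0.01 -0.08] shift after turn [ 1.4 -0.4  1.4] F [-0.8 -0.5 -1.3] w 42.8
```

View pics/ls.png

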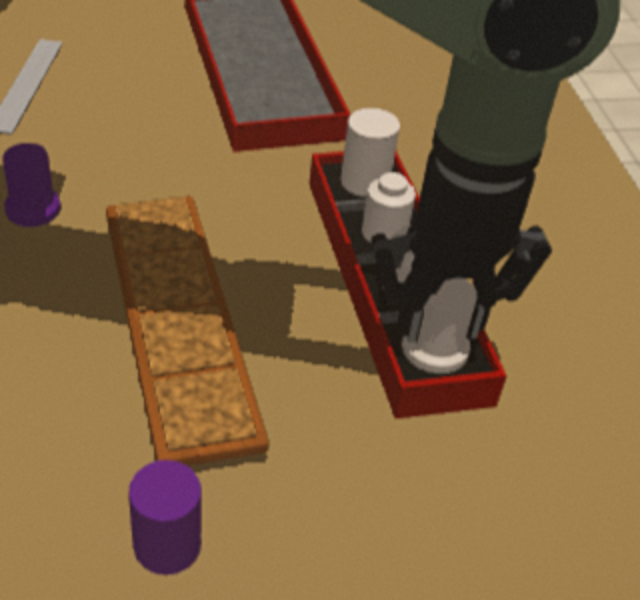

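Release, rise, and move back over the empty stand so that the box is in clear view.

>>> {"name": "play_rows", "arguments": {
  "gripper": [0, 0, 0, 0.85, 0.95, 1, 1, 1, 1, 1, 1, 1, 1, 1, 1, 1, 1, 1, 1],
  "offset": [
    [0, 0, 1],
    [0, 0, 0.5],
    [0, 0, 0],
    [0, 0, 0],
    [0, 0, 0],
    [0, 0, 0],
    [0, 0, -10],
    [0, 0, -25],
    [0, 0, -38],
    [0, 0, -36],
    [0, 0, -36],
    [-20, 10, -20],
    [-30, 30, 0],
    [-40, 40, 0],
    [-40, 40, 0],
    [-40, 40, 0],
    [-40, 40, 0],
    [-20, 20, 0],
    [0, 0, 0]
  ],
  "turn": [
    [0, 0, 0],
    [0, 0, 0],
    [0, 0, 0],
    [0, 0, 0],
    [0, 0, 0],
    [0, 0, 0],
    [0, 0, 0],
    [0, 0, 0],
    [0, 0, 0],
    [0, 0, 0],
    [0, 0, 0],
    [0, 0, 0],
    [0, 0, 0],
    [0, 0, 0],
    [0, 0, 0],
    [0, 0, 0],
    [0, 0, 0],
    [0, 0, 0],
    [0, 0, 0]
  ]
}}

```text
time_s: 33.3
tool_pos: [0.4286, -0.2804, 0.2127]
ee_rot: [0.001, 1.0, -0.003, 0.001]
ft_force: [1.3, -0.2, 0.5]
gripper_width: 0.0853
```

```bash
python3 - <<'E'
from rig import env, viewer
from h import *
plan(env.state(),[0,0,0])
c,s=np.cos(.0653),np.sin(.0653)
for n in ["top","side"]:
    im,d=viewer.get_image(n);cv2.imwrite(f"pics/m{n}.png",im)
    W=deproj(d,viewer.camera_params(n)); z=W[...,2]
    m=((d>0)&(z>.055)&(z<.13)&(W[...,0]>.6)&(W[...,0]<.72)&(W[...,1]>-.12)&(W[...,1]<.23)).astype(np.uint8)
    N,L,S,cc=cv2.connectedComponentsWithStats(m)
    for i in range(1,N):
        if S[i,4]>60:
            zt=np.percentile(z[L==i],95);ce,sz,a=rect(W,(L==i)&(z>zt-.004))
            dx,dy=ce[0]-653.9,ce[1]-54.9
            print(n,cc[i].round(),"ztop",zt.round(4),"box xy",round(c*dx+s*dy,1),round(-s*dx+c*dy,1),np.round(sz,0))
E
```

```text
t 33.3 pos [ 428.6 -280.4  212.7] turn [ 0.06 -0.06 -0.29] shift after turn [-428.6 -280.4  212.7] F [ 1.3 -0.2  0.5] w 85.3
top [351. 115.] ztop 0.1003 box xy -0.8 -114.3 [43. 42.]
top [299. 122.] ztop 0.0917 box xy -0.6 -38.2 [34. 35.]
top [192. 125.] ztop 0.104 box xy 1.5 117.2 [49. 49.]
top [247. 125.] ztop 0.0936 box xy -0.7 38.7 [25. 25.]
side [389. 182.] ztop 0.1021 box xy 1.8 116.8 [49. 50.]
side [415. 242.] ztop 0.0979 box xy -0.5 -113.9 [43. 43.]
```

View pics/mtop.png

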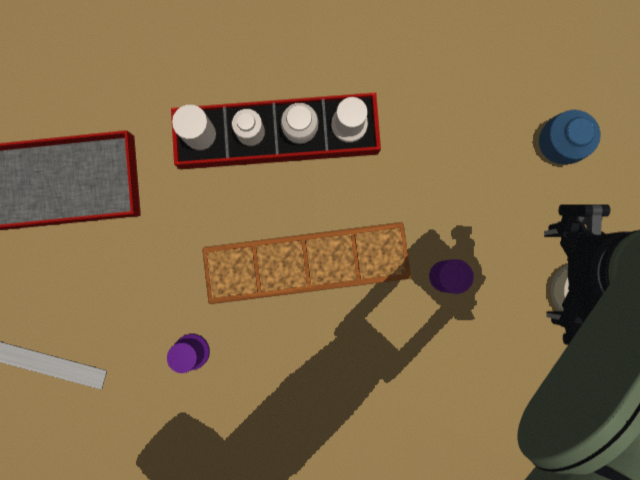

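View pics/mside.png

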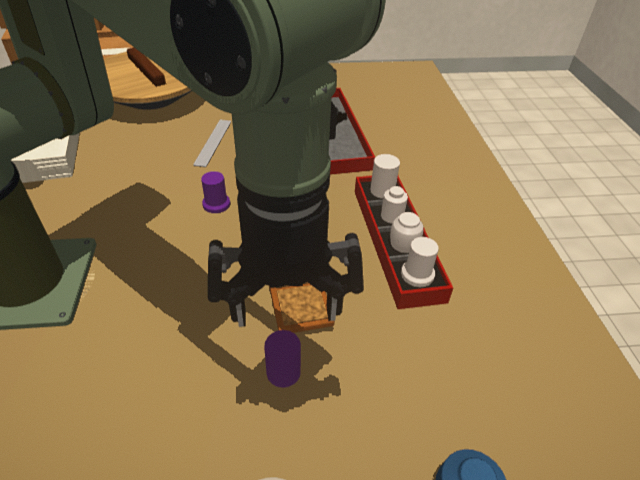

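```bash
python3 -c "
from rig import order
print(order.hand_in())"
```

```text
the job is handed in; nothing more can be done
None
```

I moved all four cups into the red box in reverse order and handed the job in at about 33.4 s of the 85 s allowed. The box's row from the robot's left is now tumbler, slim, barrel, flanged; on the stand it was flanged, barrel, slim, tumbler. I left the purple look-alikes and the grey tray alone.

**Position:** the top camera, after the last release, puts each cup within about 3.5 mm of its compartment's centre along the row and 1.5 mm across it. The limits are 17 and 20 mm.

**Height and uprightness:** cup-top heights equal those measured on the stand to within 1 mm, so each cup is seated on the padded floor. In both final pictures the cups look upright and released.

**Gripper:** it is open and clear of everything at 0.21 m.

**Side camera:** it agreed on the end cups, tumbler and flanged. The automatic measurement did not give separate readings for the two middle cups, though the picture shows them standing in place. No check failed or disagreed.

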